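Find the sander's loose hold-down bolt and hold its keeper open

ROBOT

A 7-joint arm with a two-finger parallel gripper is mounted at the origin on the work surface. World frame = base frame: x ahead of the robot, y to its left, z up, the work surface at z = 0. Lengths are in m, angles in rad, forces in N, time in s.
With the tool pointing down it reaches from about 0.425 to 0.925 m from the base axis. Payload 6.8 kg.
Tool frame: the origin (TCP) lies midway between the tips of the shut fingers; the grasp point (between the pads) lies 19 mm behind it; z points along the fingers, y is the line along which they close (so a half turn about z gives the same grasp; the last joint's range is limited). The gripper opens to 85 mm and grips with 20 to 120 N. Pads are 22 mm wide; open, the fingers measure 114 mm over their backs; the gripper's body (76 mm by 85 mm) begins 54 mm behind the grasp point. The pads swing forward as they close: fully open they stand 13 mm farther back than shut.
Start: joints at [1.045, 0.477, 0.022, 1.555, -0.011, 1.109, -0.083], TCP at [0.274, -0.617, 0.231] pointing down, gripper open.
Joint ranges: [-2.96, 2.96], [-0.34, 2.1], [-1.41, 1.46], [0.24, 2.44], [-1.37, 4.51], [0.17, 1.92], [-2.96, 2.96]. Speed limits (rad/s): [2.39, 2.39, 3.14, 3.14, 3.14, 3.14, 3.14].

INTERFACE

Orientations are given as a unit quaternion [w, x, y, z].
In Python, from station import bot, eyes, ticket gives the robot as it stands.
- The arm moves only by the shell command python3 -m crank 'ROWS' [FORCE]. ROWS is text: rows parted by semicolons, each of 7 numbers parted by spaces: the shift along the tool's x, y, z in units of 0.5 m (1.0 is 0.5 m), then the turn, a rotation vector about the tool's x, y, z in units of 180 degrees (1.0 is 180 degrees), then the closure, from 0 (fully open) to 1 (shut). A call has 1 to 20 rows; each row is the pose to reach, as a shift and turn from the pose commanded when the call began, along the tool's axes at that moment, turning the shorter way round; what a row does not reach only later rows make up. A row lasts 1/10 s, in which the tool goes at most 50 mm and 8.59 degrees, less where a joint would pass 70% of its speed; a pose out of reach is approached as far as the arm can. A call with a number of a shift or a turn outside -1 to 1 is refused whole. A call with a gripper value outside its range is refused whole. The fingers move at their own pace and stop on an object; FORCE is the grip in N (left out, the last holds). Time passes only in rows, so rows that repeat a pose let the fingers close. It gives the time, the measured TCP pose, the force, the opening and the grip force at its end, in the units of the state.
- bot.get_obs(): the state, without advancing time (a new reading comes with each control period).
- eyes.read_camera(name): name is "scene" or "top" or "wrist"; returns a dict with "image" (400x640x3 uint8, red, green, blue), "K" (3x3 intrinsics, pixels), "R" (3x3) and "t" (3): a world point X has camera coordinates R X + t. Camera axes: x right, y down, z forward; pixel columns grow to the right and rows downward; lengths in m; the calibration is good to about 2 mm. A picture is of the moment at which its call begins. There is no depth.
- ticket.hand_in(): hands the job in; it is judged then, once.
The state is a dict: "t": time; "q": joint angles; "joint_vel": joint speeds; "joint_torque": joint torques, N m; "eef_pos": TCP position; "tool_rot": TCP orientation; "contact_force": force on the tool from outside, world axes, zero at the start; "torque": the same for the moment, N m; "gripper_width": opening from 0.0 (shut) to 1.0 (fully open); "grasp_force": force on a finger pad.
Only numpy, scipy, OpenCV 4.12 (cv2) and the standard library are available. Lean on these libraries where they do the work, as an engineer would, in place of code of your own. Each camera call takes 0.05 s, during which the arm holds its last target. There are 200 camera calls.

TASK

One of the three hold-down bolts on the belt sander's front foot has worked loose: push straight down on the bolt heads with the closed fingertips until you find the one that slides down a few millimetres to its stop and stays there, while the tight ones stand firm. Then take that bolt's hinged keeper plate by its grip bar, swing it up to at least 50 degrees, and finish while still holding it open in the gripper, steady, so that a wrench can get at the bolt. Leave the other two keepers shut and do not knock the other things about.

Things in the scene. Friction and masses are not known exactly. Their poses are not given: they have to be found in the camera images.
- sander: Bench belt sander, fixed: grey cast base 250 x 380 x 33 mm, dark belt bed (top 76 mm up) along its far side. Origin on the bench below the middle bolt; x from the front foot to the belt, y along the bolt row to the left, z up. Three steel hex bolts on the front foot at x = 0, y = +110 (left), 0, -110 mm (right), each inside a hinged steel keeper plate. Turned up to 0.35 rad.
- bolt_left_top (a point): Centre of the flat top of the left bolt's hex head (22 mm across flats), 52 mm above the bench at first, 9.5 mm above the keeper plate round it; it moves down with the bolt.
- bolt_left (a joint): How far the left bolt has sunk, m; 0 at the start. Exactly one of the three is loose, a different one from run to run: pushed down with about 3 N it slides 6 mm, stops and stays down. A tight one gives less than 1 mm under a hard push.
- keeper_left (a joint): Opening of the left keeper, rad: 0 shut (level), up to 1.3 as its near edge is lifted. Steel plate 56 x 64 x 5 mm with a 30 mm square window round the bolt head, hinged along its far edge; about 0.2 kg, light closing spring: it falls shut when let go (about 2 N at the bar holds it).
- left_bar (a point): Middle of the left keeper's grip bar: level round steel bar, 14 mm thick, along the sander's y, on two thin arms 44 mm apart inside. Shut: 52 mm in front of the bolt's axis, 66 mm above the bench, 26 mm clear over the foot. Pinch it across, fingers on its near and far sides; it turns between the pads as the keeper swings.
- left_hinge (a point): Middle of the left keeper's hinge axis (along the sander's y): 36 mm beyond the bolt's axis, 40 mm above the bench. The bar swings about it, 88 mm nearer and 26 mm higher than it when shut, upward and towards the belt.
- bolt_middle_top (a point): Centre of the flat top of the middle bolt's hex head (22 mm across flats), 52 mm above the bench at first, 9.5 mm above the keeper plate round it; it moves down with the bolt.
- bolt_middle (a joint): How far the middle bolt has sunk, m; 0 at the start. Exactly one of the three is loose, a different one from run to run: pushed down with about 3 N it slides 6 mm, stops and stays down. A tight one gives less than 1 mm under a hard push.
- keeper_middle (a joint): Opening of the middle keeper, rad: 0 shut (level), up to 1.3 as its near edge is lifted. Steel plate 56 x 64 x 5 mm with a 30 mm square window round the bolt head, hinged along its far edge; about 0.2 kg, light closing spring: it falls shut when let go (about 2 N at the bar holds it).
- middle_bar (a point): Middle of the middle keeper's grip bar: level round steel bar, 14 mm thick, along the sander's y, on two thin arms 44 mm apart inside. Shut: 52 mm in front of the bolt's axis, 66 mm above the bench, 26 mm clear over the foot. Pinch it across, fingers on its near and far sides; it turns between the pads as the keeper swings.
- middle_hinge (a point): Middle of the middle keeper's hinge axis (along the sander's y): 36 mm beyond the bolt's axis, 40 mm above the bench. The bar swings about it, 88 mm nearer and 26 mm higher than it when shut, upward and towards the belt.
- bolt_right_top (a point): Centre of the flat top of the right bolt's hex head (22 mm across flats), 52 mm above the bench at first, 9.5 mm above the keeper plate round it; it moves down with the bolt.
- bolt_right (a joint): How far the right bolt has sunk, m; 0 at the start. Exactly one of the three is loose, a different one from run to run: pushed down with about 3 N it slides 6 mm, stops and stays down. A tight one gives less than 1 mm under a hard push.
- keeper_right (a joint): Opening of the right keeper, rad: 0 shut (level), up to 1.3 as its near edge is lifted. Steel plate 56 x 64 x 5 mm with a 30 mm square window round the bolt head, hinged along its far edge; about 0.2 kg, light closing spring: it falls shut when let go (about 2 N at the bar holds it).
- right_bar (a point): Middle of the right keeper's grip bar: level round steel bar, 14 mm thick, along the sander's y, on two thin arms 44 mm apart inside. Shut: 52 mm in front of the bolt's axis, 66 mm above the bench, 26 mm clear over the foot. Pinch it across, fingers on its near and far sides; it turns between the pads as the keeper swings.
- right_hinge (a point): Middle of the right keeper's hinge axis (along the sander's y): 36 mm beyond the bolt's axis, 40 mm above the bench. The bar swings about it, 88 mm nearer and 26 mm higher than it when shut, upward and towards the belt.
- nut: Loose steel ring nut, 24 mm across, 10 mm high, on the foot between the left and middle bolts. Bystander. Origin at its underside.
- collar: Loose steel collar, 28 mm across, 12 mm high, on the foot between the middle and right bolts. Bystander. Origin at its underside.
- sanding_block: Cork sanding block 45 x 90 x 30 mm resting on the belt. Bystander. Origin at its underside.
- wrench: Steel wrench 180 mm long, lying on the bench left of the sander. Bystander.
- tin: White paint tin, 80 mm across, 100 mm high, left of the sander. Bystander. Origin at its underside.
- offcut: Wooden offcut 150 x 60 x 35 mm, right of the sander. Bystander. Origin at its underside.
- jar: Screw-top glass jar, 70 mm across, 85 mm high, on the bench at the near right. Bystander. Origin at its underside.

How it is judged:
By the outcome, as a careful person would: the job done as asked, in the order asked, and still so for the second after the job is handed in, while the arm keeps its last pose, push and grip.
It also fails if it takes over 45 s, if anything falls off the work surface, if the arm or the gripper's body presses on something with over 40 N, if the wrist force passes 120 N, or if a joint passes its speed limit or range.

## Working session

There is one attempt and no reset: what is moved stays moved. The work goes in short steps, Python scripts to look and compute and a shell command to move; the robot and the scene stay as the last step left them, time stands still between calls to the robot, and variables do not carry over. Pictures are saved under pics/ and viewed, at most 10 in all, crops included, and the job is handed in when it is done.

```bash
mkdir -p pics; ls; python3 - <<'E'
from station import bot,eyes
import cv2,numpy as np
o=bot.get_obs(); print({k:np.round(v,3) for k,v in o.items()})
for n in("scene","top"):
    c=eyes.read_camera(n); cv2.imwrite(f"pics/{n}0.png",c["image"][:,:,::-1]); np.savez(f"pics/{n}0.npz",**c)
    print(n,c["K"],c["R"],c["t"])
E
```

```text
pics
{'t': np.float64(0.0), 'q': array([ 1.045,  0.478,  0.022,  1.556, -0.011,  1.109, -0.083]), 'joint_vel': array([-0.   ,  0.   , -0.001,  0.   ,  0.001, -0.   ,  0.   ]), 'joint_torque': array([ 1.0000e-03, -5.9646e+01,  1.6080e+00, -2.8119e+01,  1.2000e-02,
        1.0000e-02, -0.0000e+00]), 'eef_pos': array([ 0.274, -0.616,  0.23 ]), 'tool_rot': array([-0.001,  0.978,  0.207, -0.   ]), 'contact_force': array([-0.237,  0.618,  0.265]), 'torque': array([-0.034,  0.048, -0.021]), 'grasp_force': np.float64(0.0), 'gripper_width': np.float64(0.996)}
scene [[516.38803946   0.         326.02216976]
 [  0.         516.38803946 200.70461518]
 [  0.           0.           1.        ]] [[-0.81604121  0.57795573 -0.00662685]
 [ 0.33682509  0.46619842 -0.81805127]
 [-0.46970799 -0.66979564 -0.57510712]] [ 0.43923827 -0.10787746  1.59090761]
top [[443.41520388   0.         322.86578614]
 [  0.         443.41520388 207.58610432]
 [  0.           0.           1.        ]] [[ 0.02736879 -0.99959772  0.00744011]
 [-0.98482583 -0.02823884 -0.17123276]
 [ 0.17137397 -0.00264078 -0.98520251]] [-0.00578451  0.54656789  1.19641474]
```

View pics/top0.png

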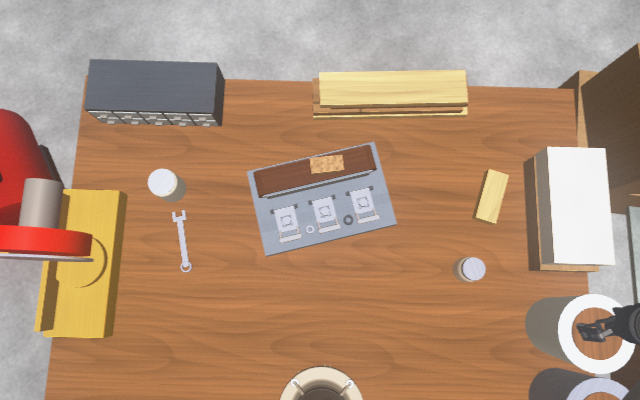

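View pics/scene0.png

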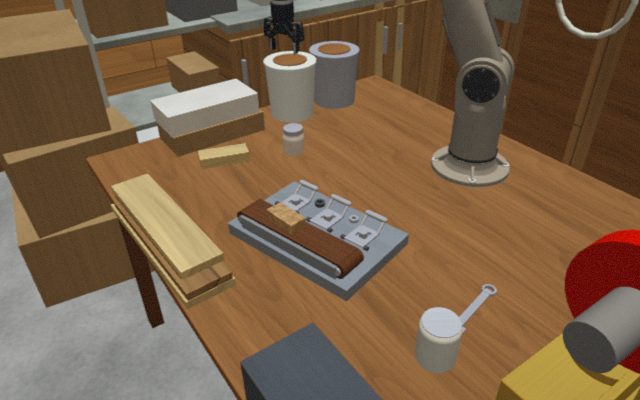

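Top: sander at about (320,200) with bolts near (287,221), (324,212), (363,204); arm at far right by the tubs. Scene: keepers at about (297,203), (329,217), (364,235). Enlarging both.

```bash
python3 - <<'E'
import cv2,numpy as np
a=cv2.imread("pics/top0.png")[180:260,250:400]; b=cv2.imread("pics/scene0.png")[175:255,260:410]
f=lambda i:cv2.resize(i,None,fx=5,fy=3.7*5/3.7,interpolation=cv2.INTER_CUBIC)
A=f(a);B=f(b)
print(A.shape)
cv2.imwrite("pics/crop0.png",cv2.resize(A,(750,400))); cv2.imwrite("pics/crop1.png",B)
E
```

```text
(400, 750, 3)
```

View pics/crop0.png

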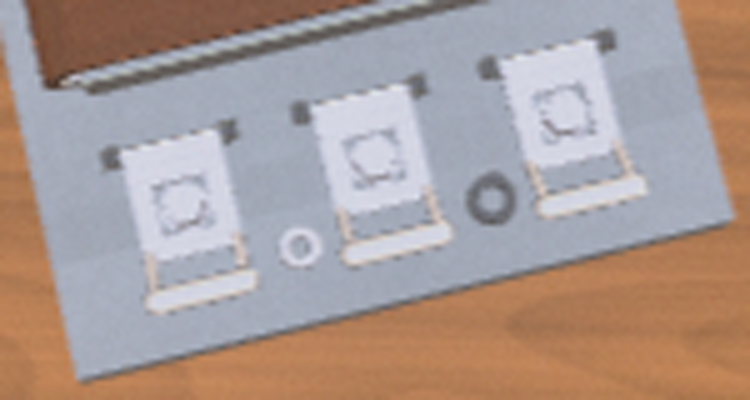

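View pics/crop1.png

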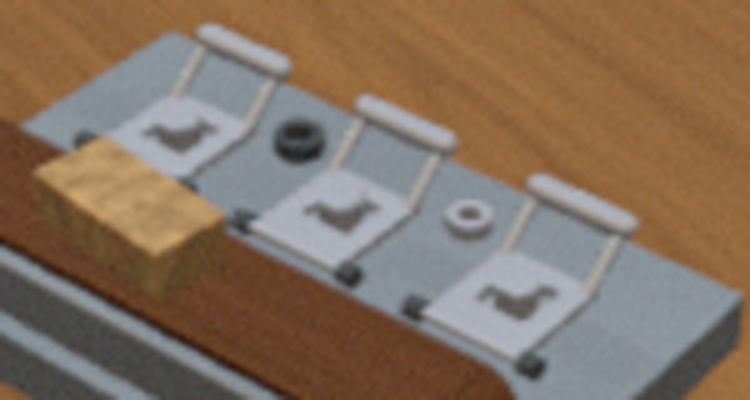

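The crops show bolt heads in the top crop at (183,204), (376,157), (566,109) and bars at (202,291), (398,243), (592,196). In the scene crop the bars are at (583,204), (406,124), (244,50).

```bash
cat > h.py <<'E'
import numpy as np
from scipy.spatial.transform import Rotation as Ro
def ray(c,p):
    d=c["R"].T@np.linalg.inv(c["K"])@np.array([p[0],p[1],1.]); o=-c["R"].T@c["t"]; return o,d
def plane(c,p,z):
    o,d=ray(c,p); return o+d*(z-o[2])/d[2]
def tri(rs):
    A=0;b=0
    for o,d in rs:
        d=d/np.linalg.norm(d);P=np.eye(3)-np.outer(d,d);A=A+P;b=b+P@o
    return np.linalg.solve(A,b)
def proj(c,X):
    v=c["K"]@(c["R"]@X+c["t"]); return v[:2]/v[2]
def rows(target,yaw=None,Rt=None):
    """shift (units .5m) and turn (units 180deg) from current measured pose"""
    from station import bot
    o=bot.get_obs(); w,x,y,z=o["tool_rot"]; R=Ro.from_quat([x,y,z,w])
    s=R.inv().apply(np.array(target)-o["eef_pos"])/.5
    if Rt is None: Rt=R if yaw is None else Ro.from_matrix(np.c_[[np.sin(yaw),-np.cos(yaw),0],[-np.cos(yaw),-np.sin(yaw),0],[0,0,-1]])
    return s,(R.inv()*Rt).as_rotvec()/np.pi,o
E
python3 - <<'E'
from h import *
T=np.load("pics/top0.npz");S=np.load("pics/scene0.npz")
tp=lambda u,v:((u+.5)/5-.5+250,(v+.5)/5-.5+180); sp=lambda u,v:((u+.5)/5-.5+260,(v+.5)/5-.5+175)
B=[plane(T,tp(*p),.052) for p in((183,204),(376,157),(566,109))]
G=[plane(T,tp(*p),.066) for p in((202,291),(398,243),(592,196))]
for b,g in zip(B,G): print("bolt",b.round(4),"bar",g.round(4),np.linalg.norm((b-g)[:2]))
for a,b in zip(((202,291),(398,243),(592,196)),((583,204),(406,124),(244,50))): print("tri",tri([ray(T,tp(*a)),ray(S,sp(*b))]).round(4))
print(np.linalg.norm(B[0]-B[1]),np.linalg.norm(B[2]-B[1]))
# joint fit: yaw and origin from 6 points
L=np.array([[0,.11],[0,0],[0,-.11],[-.052,.11],[-.052,0],[-.052,-.11]]);W=np.array(B+G)[:,:2]
R,_=Ro.align_vectors(np.c_[W-W.mean(0),np.zeros(6)],np.c_[L-L.mean(0),np.zeros(6)])
yaw=R.as_rotvec()[2];M=R.as_matrix()[:2,:2];o=W.mean(0)-M@L.mean(0)
print("yaw",yaw,"o",o,"res mm",((W-o-L@M.T)*1000).round(1).tolist())
for f in((-.08-0.0,.19),(-.08,-.19)): pass
print("corners",[plane(T,tp(*p),.033).round(4) for p in((80,381),(735,217))])
np.savez("sander.npz",yaw=yaw,o=o)
# plan pushes: tool y along sander x?  finger closing axis
for n,y in(("L",.11),("M",0),("R",-.11)):
    p=o+M@[0,y]; q=o+M@[-.052,y]; print(n,p.round(4),"bar",q.round(4), "reach",np.hypot(*p))
s,t,ob=rows([*(o+M@[0,-.11]),.12],yaw); print("to right bolt",s.round(4),t.round(4))
s,t,ob=rows([*(o+M@[0,-.11]),.12],yaw+np.pi); print("alt turn",t.round(4))
E
```

```text
bolt [0.5066 0.1104 0.052 ] bar [0.4571 0.0969 0.066 ] 0.05138202069649186
bolt [0.5362 0.0039 0.052 ] bar [ 0.4864 -0.0093  0.066 ] 0.05145510880045862
bolt [ 0.5665 -0.1018  0.052 ] bar [ 0.5155 -0.1154  0.066 ] 0.0527539210796405
tri [0.4563 0.0974 0.0673]
tri [ 0.4857 -0.0088  0.0673]
tri [ 0.5149 -0.1149  0.0676]
0.11049863611661322 0.10997756213287045
yaw 0.2709384994381195 o [0.53642843 0.00438402] res mm [[-0.3, -0.0], [-0.3, -0.5], [0.6, -0.2], [0.2, 0.4], [0.1, 0.2], [-0.3, 0.1]]
corners [array([0.4083, 0.165 , 0.033 ]), array([ 0.5108, -0.1998,  0.033 ])]
L [0.507  0.1104] bar [0.4569 0.0965] reach 0.518863315602279
M [0.5364 0.0044] bar [ 0.4863 -0.0095] reach 0.5364463451664351
R [ 0.5659 -0.1016] bar [ 0.5158 -0.1155] reach 0.5749175786206765
to right bolt [ 0.952  -0.7037  0.2219] [-3.000e-04  4.000e-04  5.468e-01]
alt turn [-4.000e-04 -3.000e-04 -4.532e-01]
```

The six points fit the sander to within 0.6 mm (yaw 0.271 rad), and the bars triangulate to 67 mm against 66 mm expected. Moving above the right bolt with the fingers shut.

```bash
r="0.952 -0.704 0 0 0 -0.453 1"; python3 -m crank '0.952 -0.704 0 0 0 -0.453 1;0.952 -0.704 0 0 0 -0.453 1;0.952 -0.704 0 0 0 -0.453 1;0.952 -0.704 0 0 0 -0.453 1;0.952 -0.704 0 0 0 -0.453 1;0.952 -0.704 0 0 0 -0.453 1;0.952 -0.704 0 0 0 -0.453 1;0.952 -0.704 0 0 0 -0.453 1;0.952 -0.704 0 0 0 -0.453 1;0.952 -0.704 0 0 0 -0.453 1;0.952 -0.704 0 0 0 -0.453 1;0.952 -0.704 0 0 0 -0.453 1;0.952 -0.704 0.2 0 0 -0.453 1;0.952 -0.704 0.2 0 0 -0.453 1;0.952 -0.704 0.2 0 0 -0.453 1;0.952 -0.704 0.2 0 0 -0.453 1;0.952 -0.704 0.2 0 0 -0.453 1' 30
python3 - <<'E'
from h import *
d=np.load("sander.npz");yaw=float(d["yaw"]);o=d["o"];M=Ro.from_euler('z',yaw).as_matrix()[:2,:2]
s,t,ob=rows([*(o+M@[0,-.11]),.058],yaw+np.pi); print(s.round(4),t.round(4),ob["q"].round(2),ob["contact_force"].round(2))
E
```

```text
t: 1.8
eef_pos: [0.5679, -0.1024, 0.1339]
tool_rot: [0.002, 0.606, 0.796, 0.001]
contact_force: [0.7, -0.1, 0.4]
gripper_width: 0.0
grasp_force: 0.0
[ 0.0029 -0.0039  0.1518] [ 0.0011  0.0005 -0.0005] [ 0.42  0.47 -0.45  1.86  0.26  0.87  0.11] [ 0.74 -0.09  0.37]
```

```bash
python3 -m crank '0.003 -0.004 0.08 0.001 0 0 1;0.003 -0.004 0.13 0.001 0 0 1;0.003 -0.004 0.152 0.001 0 0 1;0.003 -0.004 0.152 0.001 0 0 1;0.003 -0.004 0.152 0.001 0 0 1'; python3 -m crank '0 0 0.004 0 0 0 1;0 0 0.008 0 0 0 1;0 0 0.012 0 0 0 1;0 0 0.014 0 0 0 1;0 0 0.014 0 0 0 1'; python3 -m crank '0 0 0.002 0 0 0 1;0 0 0.004 0 0 0 1;0 0 0.004 0 0 0 1'
```

```text
t: 2.3
eef_pos: [0.5654, -0.1014, 0.0573]
tool_rot: [0.0, 0.606, 0.796, -0.0]
contact_force: [0.3, 0.0, 0.3]
gripper_width: -0.002
grasp_force: 0.0
t: 2.8
eef_pos: [0.5648, -0.1013, 0.0516]
tool_rot: [0.0, 0.606, 0.796, -0.001]
contact_force: [-8.6, 0.3, 27.1]
gripper_width: 0.001
grasp_force: 13.4
t: 3.1
eef_pos: [0.565, -0.1014, 0.0514]
tool_rot: [0.001, 0.606, 0.796, -0.002]
contact_force: [-14.5, 0.4, 44.1]
gripper_width: -0.002
grasp_force: 22.1
```

Right bolt stands firm (44 N, z stays at 51.5 mm). Next the middle one.

```bash
python3 -m crank '0 0 -0.06 0 0 0 1;0 0 -0.1 0 0 0 1;0.1 0 -0.1 0 0 0 1;0.18 0 -0.1 0 0 0 1;0.22 0 -0.1 0 0 0 1;0.22 0 -0.1 0 0 0 1;0.22 0 -0.04 0 0 0 1;0.22 0 -0.02 0 0 0 1;0.22 0 -0.02 0 0 0 1'; python3 - <<'E'
from h import *
d=np.load("sander.npz");yaw=float(d["yaw"]);o=d["o"];M=Ro.from_euler('z',yaw).as_matrix()[:2,:2]
s,t,ob=rows([*(o+M@[0,0]),.058],yaw+np.pi); print(s.round(4),t.round(4),ob["eef_pos"].round(4))
E
python3 -m crank '0 0 0.004 0 0 0 1;0 0 0.008 0 0 0 1;0 0 0.012 0 0 0 1;0 0 0.014 0 0 0 1;0 0 0.014 0 0 0 1'; python3 -m crank '0 0 0.002 0 0 0 1;0 0 0.004 0 0 0 1;0 0 0.004 0 0 0 1'
```

```text
t: 4.0
eef_pos: [0.5333, 0.0037, 0.0549]
tool_rot: [-0.002, 0.606, 0.796, -0.003]
contact_force: [-0.6, 0.1, 0.2]
gripper_width: 0.002
grasp_force: 0.0
[-0.0003  0.0064 -0.0062] [-0.0021 -0.0001 -0.0006] [0.5333 0.0037 0.0549]
t: 4.5
eef_pos: [0.5353, 0.0046, 0.0517]
tool_rot: [0.0, 0.606, 0.796, -0.001]
contact_force: [-7.0, -1.6, 20.4]
gripper_width: -0.002
grasp_force: 10.2
t: 4.8
eef_pos: [0.5354, 0.0046, 0.0515]
tool_rot: [0.001, 0.606, 0.796, -0.002]
contact_force: [-12.1, -3.1, 40.4]
gripper_width: -0.002
grasp_force: 20.0
```

Middle is firm as well (40 N at 51.5 mm). Now the left bolt.

```bash
python3 -m crank '0 0 -0.06 0 0 0 1;0 0 -0.1 0 0 0 1;0.1 0 -0.1 0 0 0 1;0.18 0 -0.1 0 0 0 1;0.22 0 -0.1 0 0 0 1;0.22 0 -0.1 0 0 0 1;0.22 0 -0.04 0 0 0 1;0.22 0 -0.02 0 0 0 1;0.22 0 -0.02 0 0 0 1;0.22 0 -0.02 0 0 0 1';  python3 -m crank '0 0 0.004 0 0 0 1;0 0 0.008 0 0 0 1;0 0 0.012 0 0 0 1;0 0 0.014 0 0 0 1;0 0 0.014 0 0 0 1'; python3 -m crank '0 0 0.003 0 0 0 1;0 0 0.006 0 0 0 1;0 0 0.008 0 0 0 1;0 0 0.01 0 0 0 1;0 0 0.01 0 0 0 1'
```

```text
t: 5.8
eef_pos: [0.5054, 0.1102, 0.0576]
tool_rot: [-0.001, 0.606, 0.796, -0.001]
contact_force: [0.1, 0.6, 0.2]
gripper_width: 0.001
grasp_force: 0.0
t: 6.3
eef_pos: [0.5054, 0.1109, 0.0504]
tool_rot: [-0.001, 0.605, 0.796, -0.001]
contact_force: [-0.1, -0.8, -0.3]
gripper_width: -0.002
grasp_force: 0.4
t: 6.8
eef_pos: [0.5054, 0.1108, 0.046]
tool_rot: [-0.001, 0.605, 0.796, -0.001]
contact_force: [-1.5, -1.7, 10.7]
gripper_width: 0.0
grasp_force: 5.2
```

The left bolt sank 6 mm to its stop, so it is the loose one. Lifting and lining up over its bar, half open.

```bash
python3 -m crank '0 0 -0.06 0 0 0 1;0 0 -0.15 0 0 0 1;0 -0.06 -0.16 0 0 0 0.5;0 -0.104 -0.16 0 0 0 0.5;0 -0.104 -0.16 0 0 0 0.5;0 -0.104 -0.16 0 0 0 0.5;0 -0.104 -0.16 0 0 0 0.5'; python3 - <<'E'
from h import *
from station import eyes
import cv2
d=np.load("sander.npz");yaw=float(d["yaw"]);o=d["o"];M=Ro.from_euler('z',yaw).as_matrix()[:2,:2]
s,t,ob=rows([*(o+M@[-.052,.11]),.049],yaw+np.pi); print(s.round(4),t.round(4),ob["q"].round(2))
c=eyes.read_camera("wrist");cv2.imwrite("pics/w1.png",c["image"][:,:,::-1])
b=o+M@[-.052,.11]; print("bar expected px",proj(c,np.array([*b,.066])),"bolt",proj(c,np.array([*(o+M@[0,.11]),.046])))
E
```

```text
t: 7.5
eef_pos: [0.4559, 0.0974, 0.1254]
tool_rot: [-0.001, 0.605, 0.796, -0.001]
contact_force: [0.3, 0.6, -0.3]
gripper_width: 0.497
grasp_force: 0.0
[-0.0023  0.0019  0.1528] [-0.0009 -0.0001 -0.0002] [ 0.11  0.33 -0.53  2.11  0.24  0.76 -0.3 ]
bar expected px [315.94515815 212.83534689] bolt [384.52613486 203.74169768]
```

View pics/w1.png

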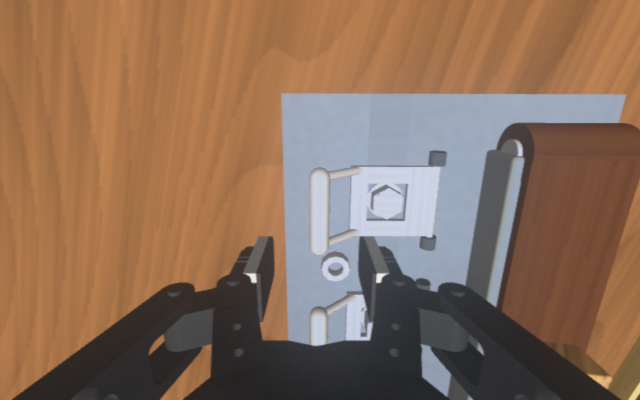

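The left bar is centred at (319,211) against an expected (316,213), between the open fingers, with the sunk bolt at (385,202). Descending and gripping.

```bash
python3 -m crank '-0.002 0.002 0.08 0 0 0 0.5;-0.002 0.002 0.12 0 0 0 0.5;-0.002 0.002 0.15 0 0 0 0.5;-0.002 0.002 0.15 0 0 0 0.5;-0.002 0.002 0.15 0 0 0 0.5'; python3 -m crank '0 0 0 0 0 0 1;0 0 0 0 0 0 1;0 0 0 0 0 0 1;0 0 0 0 0 0 1;0 0 0 0 0 0 1;0 0 0 0 0 0 1' 40; python3 - <<'E'
import numpy as np
a0=np.arctan2(26,88);r=np.hypot(88,26)
for th in range(0,66,5):
    a=a0+np.radians(th); print(th, "y %.3f z %.3f"%((88-r*np.cos(a))/500, -(r*np.sin(a)-26)/500))
E
```

```text
t: 8.05
eef_pos: [0.4565, 0.0967, 0.0504]
tool_rot: [-0.001, 0.605, 0.796, -0.001]
contact_force: [0.7, 0.2, 0.2]
gripper_width: 0.499
grasp_force: 0.0
t: 8.65
eef_pos: [0.458, 0.0968, 0.0513]
tool_rot: [0.0, 0.606, 0.796, 0.0]
contact_force: [5.2, 1.2, -0.4]
gripper_width: 0.146
grasp_force: 39.1
0 y 0.000 z -0.000
5 y 0.005 z -0.015
10 y 0.012 z -0.030
15 y 0.019 z -0.044
20 y 0.028 z -0.057
25 y 0.038 z -0.070
30 y 0.050 z -0.081
35 y 0.062 z -0.092
40 y 0.075 z -0.101
45 y 0.088 z -0.109
50 y 0.103 z -0.116
55 y 0.118 z -0.122
60 y 0.133 z -0.126
65 y 0.149 z -0.129
```

Gripping the bar. Swinging along the arc to 60°.

```bash
python3 -m crank '0.003 0.003 -0.002 0 0 0 1;0.001 0.006 -0.016 0 0 0 1;0 0.014 -0.031 0 0 0 1;0 0.022 -0.045 0 0 0 1;0 0.031 -0.058 0 0 0 1;0 0.041 -0.071 0 0 0 1;0 0.053 -0.082 0 0 0 1'; python3 -m crank '0 0.012 -0.011 0 0 0 1;0 0.025 -0.020 0 0 0 1;0 0.038 -0.028 0 0 0 1;0 0.053 -0.035 0 0 0 1;0 0.068 -0.041 0 0 0 1;0 0.083 -0.045 0 0 0 1;0 0.083 -0.045 0 0 0 1;0 0.083 -0.045 0 0 0 1;0 0.083 -0.045 0 0 0 1;0 0.083 -0.045 0 0 0 1'; python3 - <<'E'
from h import *
from station import eyes,bot
import cv2
d=np.load("sander.npz");yaw=float(d["yaw"]);o=d["o"];M=Ro.from_euler('z',yaw).as_matrix()[:2,:2]
ob=bot.get_obs();p=ob["eef_pos"];l=M.T@(p[:2]-o);print(l,p,ob["joint_vel"].round(3))
print("angle",np.degrees(np.arctan2(p[2]+.0175-.04,.036-l[0]))-16.5)
c=eyes.read_camera("scene");cv2.imwrite("pics/s2.png",cv2.resize(c["image"][130:280,220:440,::-1],None,fx=3.5,fy=3.5))
E
```

```text
t: 9.35
eef_pos: [0.478, 0.1022, 0.0909]
tool_rot: [-0.003, 0.605, 0.796, -0.005]
contact_force: [-12.2, -2.3, 4.9]
gripper_width: 0.142
grasp_force: 39.5
t: 10.35
eef_pos: [0.5216, 0.1142, 0.1159]
tool_rot: [-0.001, 0.606, 0.796, -0.002]
contact_force: [-8.2, -2.6, 17.9]
gripper_width: 0.144
grasp_force: 42.5
[0.01509978 0.10974424] [0.52160588 0.11416605 0.11586913] [-0.     0.     0.     0.002 -0.001  0.001  0.001]
angle 60.88261356739939
```

View pics/s2.png

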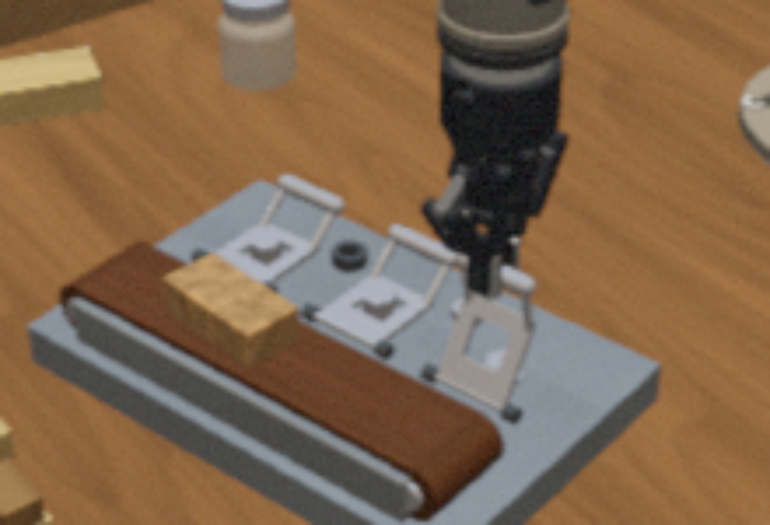

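The keeper stands open at about 60° in the gripper (bar near (500,275)), with the other two shut and the block undisturbed. I'll relieve the slight strain and hand in.

```bash
python3 -m crank '0 -0.001 -0.003 0 0 0 1;0 -0.001 -0.003 0 0 0 1;0 -0.001 -0.003 0 0 0 1;0 -0.001 -0.003 0 0 0 1;0 -0.001 -0.003 0 0 0 1' && python3 -c "
from station import ticket;print(ticket.hand_in())"
```

```text
t: 10.9
eef_pos: [0.5208, 0.114, 0.1158]
tool_rot: [-0.001, 0.605, 0.796, -0.002]
contact_force: [-5.8, -0.7, 6.9]
gripper_width: 0.146
grasp_force: 41.6
the job is handed in; nothing more can be done
None
```

The left bolt was the loose one: it sank 6 mm to its stop, while the middle and right stood firm under 40 N or more; I handed the job in at about 11 s with its keeper held steady in the gripper at about 60° (worked out from the tool position) and the other two keepers shut.

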